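Put the hand float away in the sloping case

TASK

Put the wooden hand float away in the sloping case: with its plain catch still untouched, try sliding the lid up the slope by its grip, and if it is held, push the catch to the other end of its slot and try again. Slide the lid all the way up, leave it open, then lower the float (do not drop it) into the compartment so that it lies flat on the floor with its handle upwards, and let go. Leave the tin, bottle and jar where they stand.

Things in the scene. Friction and masses are not known exactly. Their poses are not given: they have to be found in the camera images.
- deck: Sloping plywood top of a fixed case, 330 mm (x) by 240 mm, raised 30 degrees, low end to the robot's left, high end to its right. Its x axis points up the slope, y across it away from the robot, z square out of it; origin in the surface, on the middle line, 150 mm above the table. 'Deck (x, y, z)' below is in mm in this frame. Surface x -150 to 180; side rails at y 104 to 120 either side rise to z 16.
- bay (a point): Centre of the compartment's floor, at deck (10, 0, -50); the floor is parallel to the deck. The compartment is an open well below the lid, with walls at deck x -50 and 70 and y -104 and 104. With the lid fully up, deck x -50 to 55 is uncovered and the lid's grip stands at deck x 65 to 125.
- lamp (a point): Middle of the underside of a strip lamp fixed across the case over its upper end: deck x 197 to 233, z 179 to 201, y -145 to 145, on two thin posts at y -125 and 125. Being over the place where the lid's grip ends up, it stops a vertical tool from working there; a tool square to the slope (tilted 30 degrees, leaning over the low end) has room.
- lid (a joint): How far the lid is slid up the slope, m: 0 shut, 0.135 fully open (end stop). It runs stiffly (3 N friction, 0.25 kg) and stays where it is left. When the catch holds it, it still has about 6 mm of play and then stops hard. The lid is a plywood board 155 by 196 mm, its top at deck z 18.
- lid_grip (a point): Centre of the top of the lid's upright wooden grip, a bar 60 mm long (along deck x), 14 mm thick (along y), 36 mm tall above the lid. With the lid shut it is at deck (-40, 0, 54).
- catch (a joint): Position of the sliding catch along deck y, m: its slot ends at -0.025 and 0.025. It starts within 3 mm of -0.025, takes 2.5 N and stays where left. At one end it holds the shut lid, at the other it frees it; which is which is unmarked, differs between starts and shows only when the lid is tried (rarely neither holds). Move it only with the lid pushed back shut, all the way to the end.
- catch_post (a point): Centre of the top of the catch's upright steel post, 16 mm diameter with a 20 mm head 6 mm high, top 40 mm above the deck; it stands on a foot 20 mm (x) by 30 mm (y), 5 mm high. It is at deck (-112, joint value, 40). A sill across the deck at x -90 to -84 rises to z 16.
- float: Wooden hand float (smoothing tool) standing on the table beyond the low end of the case, about 0.1 to 0.2 kg: base plate 80 (own x) by 56 (y) by 10 mm, with a handle bar 74 mm long along x, 20 mm wide, 12 mm thick, spanning from 31 to 43 mm above the underside. The origin is the centre of its underside, z up.
- tin: Paint tin 90 mm across, 100 mm tall; origin at the centre of its underside. Not to be disturbed.
- bottle: Clear bottle 66 mm across, 190 mm tall; origin at the centre of its underside. Not to be disturbed.
- jar: Glass jar of brushes 80 mm across, 100 mm tall (brushes to 195 mm); origin at the centre of its underside. Not to be disturbed.

How it is judged (in metres and radians):
On the way, in this order (a step that is already met when the one before it is completed fails the run):
1. the lid is tried (moved 3 mm or more) with the catch still as it was found (value of joint lid above 0.003 m and value of joint catch below -0.018 m), for 0.05 s.
2. the lid is slid fully up (value of joint lid above 0.125 m), for 0.2 s.
3. the float is lowered into the compartment in the gripper, underside within 25 mm of the floor (z of float in the frame of deck below -0.025 m and x of float in the frame of deck between -0.03 and 0.045 m and y of float in the frame of deck between -0.08 and 0.08 m and contact force between the fingers and float above 0.5 N), for 0.05 s.
At the end, for the whole second after the job is handed in: The lid is within 10 mm of fully open, and the float lies at rest in the compartment, handle upwards, flat on its floor (underside within 6 mm of the floor and 7 degrees of parallel) (value of joint lid above 0.125 m and z of float in the frame of deck below -0.044 m and x of float in the frame of deck between -0.03 and 0.045 m and y of float in the frame of deck between -0.08 and 0.08 m and angle between the z axis of float and the z axis of deck, either way round below 0.12 rad and angle between float's own z axis and vertical below 0.8 rad and linear speed of float below 0.02 m/s); the robot touches nothing.
It fails at once if the tin is pushed more than 30 mm or tipped (distance of tin from where it was at the start of the episode above 0.03 m or angle between tin's own z axis and vertical above 0.4 rad).
It fails at once if the bottle is pushed more than 30 mm or tipped (distance of bottle from where it was at the start of the episode above 0.03 m or angle between bottle's own z axis and vertical above 0.4 rad).
It fails at once if the jar is pushed more than 30 mm or tipped (distance of jar from where it was at the start of the episode above 0.03 m or angle between jar's own z axis and vertical above 0.4 rad).
It also fails if it takes over 72 s, if anything falls off the work surface, if the arm or the gripper's body presses on something with over 40 N, if the wrist force passes 120 N, or if a joint passes its speed limit or range.

ROBOT

A 6-joint arm with a two-finger parallel gripper is mounted at the origin on the work surface. World frame = base frame: x ahead of the robot, y to its left, z up, the work surface at z = 0. Lengths are in mm, angles in rad, forces in N, time in s.
With the tool pointing down it reaches from about 350 to 875 mm from the base axis. Payload 4.2 kg.
Tool frame: the origin (TCP) lies at the very end of the fingers, on their centre line; the grasp point (between the pads) lies 19 mm behind it; z points along the fingers, y is the line along which they close (so a half turn about z gives the same grasp; the last joint's range is limited). The gripper opens to 85 mm and grips with 20 to 120 N. Pads are 22 mm wide; open, the fingers measure 114 mm over their backs; the gripper's body (76 mm by 85 mm) begins 54 mm behind the grasp point. The pads swing forward as they close: fully open they stand 13 mm farther back than shut.
Start: joints at [1.508, 0.385, 0.008, 0, -1.194, -0.259], TCP at [197.639, 592.906, 231.312] pointing down, gripper open.
Joint ranges: [-3.14, 3.14], [-1.21, 2.06], [-1.07, 1.41], [-3.16, 2.05], [-2.99, -0.16], [-3.1, 3.1]. Speed limits (rad/s): [2.79, 2.79, 3.14, 3.14, 3.14, 3.14].

INTERFACE

Orientations are given as a unit quaternion [x, y, z, w].
In Python, from bench import read_state, get_image, camera_model, job_done gives the robot as it stands.
- The arm moves only by the shell command python3 -m handwheel 'ROWS'. ROWS is JSON, a list of rows, each a list of 7 numbers: the shift along the tool's x, y, z in m, then the turn, a rotation vector about the tool's x, y, z in rad, then the gripper's target within -1 to 1 (fully open at 1, half-way at 0, shut at -1). In form: [[dx, dy, dz, wx, wy, wz, jaw], ...]. A call has 1 to 10 rows; each row is the pose to reach, as a shift and turn from the pose commanded when the call began, along the tool's axes at that moment; what a row does not reach only later rows make up. A row lasts 1/8 s, in which the tool goes at most 62.5 mm and 10.7 degrees, less where a joint would pass 70% of its speed; a pose out of reach is approached as far as the arm can. A call with a gripper value outside its range is refused whole. The fingers move at their own pace and stop on an object; the grip force is fixed at half the most. Time passes only in rows, so rows that repeat a pose let the fingers close. It gives the time, the measured TCP pose, the force, the opening and the grip force at its end, in the units of the state.
- read_state(): the state, without advancing time (a new reading comes with each control period).
- get_image(name): name is "side" or "top" or "wrist"; returns (picture, depth): 420x560x3 uint8, blue, green, red; 420x560 float32, mm along the optical axis (not along the pixel's ray), 0 where there is no reading.
- camera_model(name): a dict with "K" (3x3 intrinsics, pixels), "rvec" (rotation vector, rad) and "tvec" (3), from world to camera coordinates, as OpenCV has them; the wrist camera has in their place "hand_eye" (4x4, takes a point from camera to tool coordinates, whose origin is the TCP and whose axes are the flange's). Camera axes: x right, y down, z forward; pixel columns grow to the right and rows downward; lengths in mm; the calibration is good to about 2 mm. A picture is of the moment at which its call begins: read the wrist's pose just before it. camera_model takes no time and is no camera call.
- job_done(): hands the job in; it is judged then, once.
The state is a dict: "clock": time; "joints": joint angles; "joint_vel": joint speeds; "joint_efforts": joint torques, N m; "position": TCP position; "ee_rot": TCP orientation; "contact_force": force on the tool from outside, world axes, zero at the start; "wrist_torque": the same for the moment, N m; "gripper_width": finger opening in mm; "grasp_force": force on a finger pad.
Only numpy, scipy, OpenCV 4.12 (cv2) and the standard library are available. Lean on these libraries where they do the work, as an engineer would, in place of code of your own. Each camera call takes 0.05 s, during which the arm holds its last target. There are 200 camera calls.

## Working session

There is one attempt and no reset: what is moved stays moved. The work goes in short steps, Python scripts to look and compute and a shell command to move; the robot and the scene stay as the last step left them, time stands still between calls to the robot, and variables do not carry over. Pictures are saved under pics/ and viewed, at most 10 in all, crops included, and the job is handed in when it is done.

```bash
mkdir -p pics; ls; python3 - <<'E'
from bench import *
import cv2,numpy as np
s=read_state();print({k:np.round(v,3).tolist() for k,v in s.items()})
for n in("side","top"):
    p,d=get_image(n);cv2.imwrite(f"pics/{n}0.png",p);np.save(f"pics/{n}0.npy",d)
    m=camera_model(n);print(n,{k:np.round(v,3).tolist() for k,v in m.items()})
print(camera_model("wrist"))
E
```

```text
pics
{'clock': 0.0, 'joints': [1.508, 0.386, 0.007, -0.001, -1.194, -0.259], 'joint_vel': [0.001, 0.0, -0.0, -0.0, 0.0, 0.001], 'joint_efforts': [-0.0, -39.229, 18.84, 4.186, -0.005, -0.0], 'position': [197.444, 592.379, 230.196], 'ee_rot': [0.987, -0.16, -0.0, 0.001], 'contact_force': [-0.981, -0.027, -0.595], 'wrist_torque': [-0.026, 0.003, -0.009], 'grasp_force': 0.0, 'gripper_width': 85.414}
side {'K': [[457.798, 0.0, 277.586], [0.0, 457.798, 210.102], [0.0, 0.0, 1.0]], 'rvec': [0.078, -2.827, 1.296], 'tvec': [529.149, 237.669, 1453.024]}
top {'K': [[413.733, 0.0, 277.596], [0.0, 413.733, 205.837], [0.0, 0.0, 1.0]], 'rvec': [2.11, -2.141, 0.219], 'tvec': [-53.813, 593.608, 1321.596]}
{'K': array([[363.83769495,   0.        , 274.68026077],
       [  0.        , 363.83769495, 215.14753693],
       [  0.        ,   0.        ,   1.        ]]), 'hand_eye': array([[-2.40930292e-04, -9.54721594e-01, -2.97500623e-01,
         7.52439191e+01],
       [ 9.99999833e-01, -3.86222197e-04,  4.29593791e-04,
         4.63110481e-01],
       [-5.25043813e-04, -2.97500470e-01,  9.54721527e-01,
        -1.42106838e+02],
       [ 0.00000000e+00,  0.00000000e+00,  0.00000000e+00,
         1.00000000e+00]])}
```

View pics/side0.png

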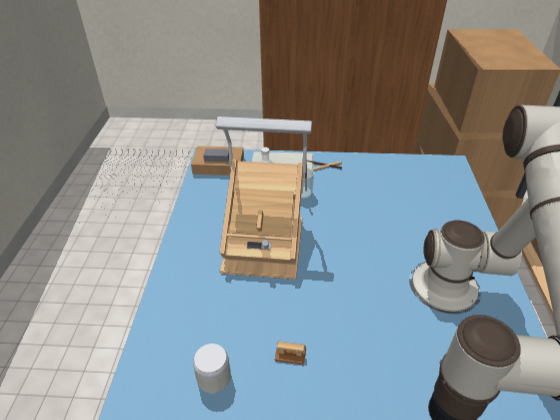

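View pics/top0.png

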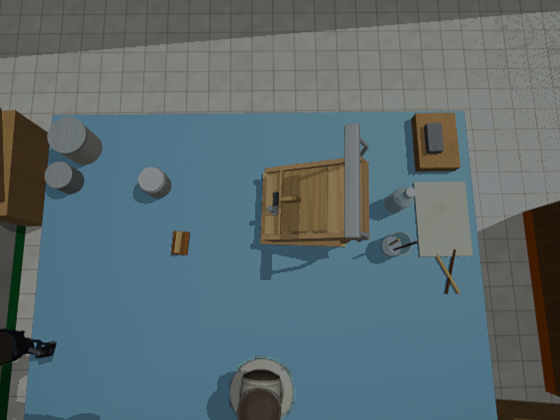

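The side view shows the case around (262,215), the catch post at (265,244), the float at (291,352) and the tin at (212,368). In the top view, the case is around (315,200), the post at (272,208), the float at (180,243), the bottle at (402,197) and the jar at (392,246). Next I'll fit the geometry from depth.

```bash
cat > h.py <<'E'
import numpy as np,cv2
from bench import *
from scipy.spatial.transform import Rotation as R
def cloud(n,d,st=None):
    m=camera_model(n);K=np.array(m["K"]);v,u=np.mgrid[:420,:560]
    P=np.stack([(u-K[0,2])/K[0,0]*d,(v-K[1,2])/K[1,1]*d,d],-1)
    if n=="wrist":
        H=np.array(m["hand_eye"]);P=P@H[:3,:3].T+H[:3,3]
        return P@R.from_quat(st["ee_rot"]).as_matrix().T+np.array(st["position"])
    Rm=cv2.Rodrigues(np.array(m["rvec"],float))[0];return (P-np.ravel(m["tvec"]))@Rm
def proj(n,X):
    m=camera_model(n);return cv2.projectPoints(np.float64(X).reshape(-1,3),np.array(m["rvec"],float),np.array(m["tvec"],float),np.array(m["K"]),None)[0][:,0]
E
python3 - <<'E'
from h import *
for n in("top","side"):
    p=cv2.imread(f"pics/{n}0.png");d=np.load(f"pics/{n}0.npy");P=cloud(n,d)
    hsv=cv2.cvtColor(p,cv2.COLOR_BGR2HSV);wood=(hsv[...,0]>5)&(hsv[...,0]<28)&(hsv[...,1]>70)&(d>0)
    t=(hsv[...,0]>95)&(hsv[...,0]<115)&(hsv[...,1]>90)&(d>0);print(n,"table z",np.median(P[t][:,2]))
    nl,L,S,C=cv2.connectedComponentsWithStats((wood).astype(np.uint8))
    for i in range(1,nl):
        if S[i,4]>60:
            q=P[L==i];print(i,S[i],np.median(q,0).round(),q.min(0).round(),q.max(0).round())
    r=wood&(P[...,2]>60)&(abs(P[...,0]-600)<250)&(abs(P[...,1])<450)&(P[...,2]<280)
    q=P[r]
    for k in range(8):
        A=np.c_[q[:,:2],np.ones(len(q))];c=np.linalg.lstsq(A,q[:,2],rcond=None)[0];e=q[:,2]-A@c
        q=q[abs(e)<max(4,20-3*k)]
    nn=np.array([-c[0],-c[1],1]);nn/=np.linalg.norm(nn);print("plane",c,len(q),"tilt",np.degrees(np.arccos(nn[2])),"updir deg",np.degrees(np.arctan2(c[1],c[0])))
for n,b in(("top",(245,110,170,160)),("side",(190,100,150,190))):
    p=cv2.imread(f"pics/{n}0.png");x,y,w,h=b;cv2.imwrite(f"pics/{n}c.png",cv2.resize(p[y:y+h,x:x+w],None,fx=3,fy=3,interpolation=2))
a=cv2.imread("pics/topc.png");b=cv2.imread("pics/sidec.png")[:480];cv2.imwrite("pics/cc.png",cv2.resize(np.hstack([a[:480],b[60:540] if b.shape[0]>=540 else b[:480]])[:, :960],(800,400)))
E
```

```text
top table z -0.47903869324491627
1 [   0  108   49  118 4824] [ 905. 1151. -508.] [ 659. 1134. -741.] [1168. 1250. -376.]
2 [ 412  113   48   58 1987] [ 804. -621.   50.] [ 721. -693.    2.] [ 922. -549.   78.]
3 [360 156   9  78 582] [ 589. -315.  227.] [ 480. -337.  188.] [ 702. -297.  250.]
4 [ 261  158   91   89 6549] [ 576. -148.  163.] [ 460. -287.   -1.] [720.  -5. 426.]
5 [ 522  201   38  196 4933] [  341. -1376.  -643.] [ -208. -1402.  -762.] [  702. -1364.  -454.]
6 [171 231  19  24 366] [478. 264.  12.] [441. 239.   3.] [520. 300.  50.]
15 [436 250  24  44 207] [ 367. -633.   11.] [ 298. -665.    1.] [ 441. -597.   20.]
16 [  0 332  12  33 272] [206. 554. 438.] [168. 549. 418.] [237. 576. 466.]
17 [244 371  35   9 194] [ 87.  -7. 191.] [ 78. -54. 161.] [ 95.  41. 216.]
18 [238 390  36  30 291] [ 26.  29. 233.] [-14. -40. 224.] [ 57.  54. 242.]
21 [269 399  11  21  95] [ -0. -45. 232.] [-16. -55. 223.] [ 35. -29. 243.]
22 [ 496  399   64   21 1128] [ -230. -1163.  -557.] [ -257. -1425.  -744.] [ -213. -1016.  -410.]
plane [-1.37862994e-02 -4.59207878e-01  1.04670323e+02] 1780 tilt 24.674749278545022 updir deg -91.7196124500245
side table z -0.820857469034569
1 [  259     0   301   229 39286] [  -45. -1370.    96.] [-1235. -2363.  -635.] [701. 270. 722.]
5 [264 132  39  19 642] [  580. -1374.  -344.] [  464. -1394.  -414.] [ 697. -224.  407.]
11 [ 191  146  112  133 9038] [ 598. -135.  141.] [  460. -1942.  -765.] [1215.    7.  254.]
20 [312 162  29   8  86] [ 363. -632.   10.] [ 300. -663.   -3.] [ 420. -592.   15.]
23 [522 238  32  82 800] [-717. -641. -590.] [-768. -829. -618.] [ 69. 509. 570.]
30 [275 342  31  22 542] [479. 280.  12.] [439. 251.   2.] [520. 304.  47.]
plane [-2.16101983e-02 -4.64720068e-01  1.08499317e+02] 2303 tilt 24.94889686156431 updir deg -92.66242395495523
```

View pics/topc.png

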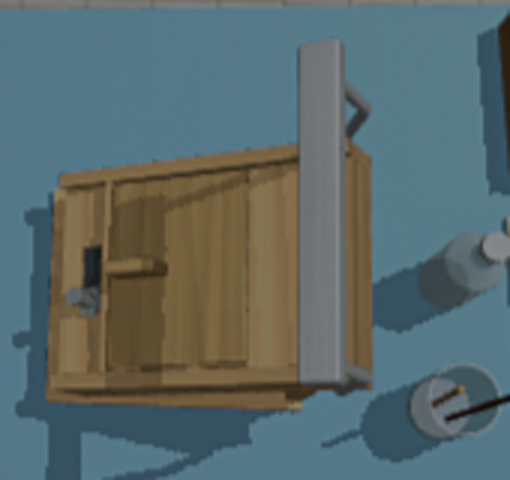

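In the top crop (3x, offset 245,110), the far rail's low end is at about (62,180), the near rail's low corner at about (50,388), the post head at about (77,296), and the grip spans (108..165, 267). I'll take points from the side view too.

View pics/sidec.png

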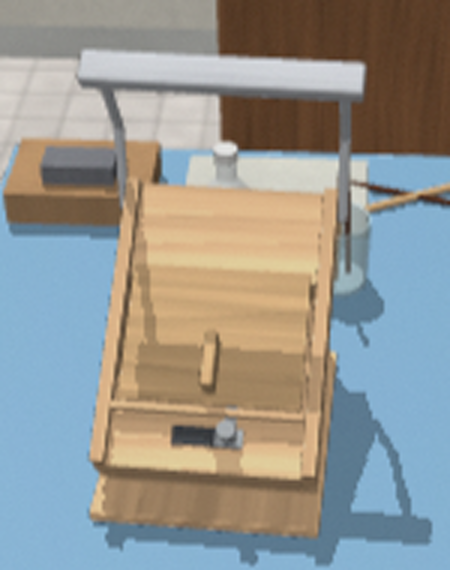

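The side crop (3x, offset 190,100) shows the post head at (226,428) and the grip's top edge from (208,362) to (211,333). The rail ends are at (91,460), (317,475), (130,181) and (336,190), and the lamp's bottom corners at (78,85) and (362,97).

```bash
cat >> h.py <<'E'
def deck(yaw,ox,oy):
    # x up slope: horizontal dir = (sin yaw, -cos yaw); y away from robot
    hx=np.array([np.sin(yaw),-np.cos(yaw),0]);y=np.array([np.cos(yaw),np.sin(yaw),0])
    c,s=np.cos(np.pi/6),np.sin(np.pi/6);x=c*hx+s*np.array([0,0,1]);return np.c_[x,y,np.cross(x,y)],np.array([ox,oy,150.])
E
python3 - <<'E'
from h import *
from scipy.optimize import least_squares
S=[(226,428,-112,-24,40),(208,362,-70,0,54),(211,333,-10,0,54),(91,460,-150,120,16),(317,475,-150,-120,16),(130,181,180,120,16),(336,190,180,-120,16),(78,85,197,145,179),(362,97,197,-145,179)]
T=[(77,296,-112,-24,40),(50,388,-150,-120,16),(62,178,-150,120,16),(370,155,180,120,16),(371,387,180,-120,16),(342,40,233,145,201)]
S=np.array(S,float);T=np.array(T,float)
pu=lambda A,o:(A[:,:2]+.5)/3-.5+np.array(o)
def f(p):
    D,o=deck(*p[:3]);r=[proj(n,A[:,2:]@D.T+o)-pu(A,of) for n,A,of in(("side",S,(190,100)),("top",T,(245,110)))]
    return np.vstack(r)
q=least_squares(lambda p:f(p).ravel(),[0,590,-150],loss="soft_l1",x_scale=[.1,100,100]);print(q.x,f(q.x).round(1).tolist())
D,o=deck(*q.x);np.save("deck.npy",q.x)
for n in("top","side"):
    p=cv2.imread(f"pics/{n}0.png");P=cloud(n,np.load(f"pics/{n}0.npy"));Q=(P-o)@D
    lid=(abs(abs(Q[...,1])-50)<35)&(Q[...,0]>-70)&(Q[...,0]<60)&(abs(Q[...,2])<60)
    print(n,"lid z",np.median(Q[lid][:,2]),np.linalg.lstsq(np.c_[Q[lid][:,:2],np.ones(lid.sum())],Q[lid][:,2],rcond=None)[0])
    g=(abs(Q[...,1])<25)&(abs(Q[...,0]+40)<45)&(Q[...,2]>40)&(Q[...,2]<65);print("grip",g.sum(),Q[g].min(0),Q[g].max(0),np.median(Q[g],0))
    g=(abs(Q[...,1])<60)&(abs(Q[...,0]+112)<20)&(Q[...,2]>30)&(Q[...,2]<65);print("post",g.sum(),Q[g].min(0),Q[g].max(0),np.median(Q[g],0))
    for s in(1,-1):
        g=(s*Q[...,1]>90)&(s*Q[...,1]<135)&(abs(Q[...,0]-20)<150)&(abs(Q[...,2]-16)<5);print("rail",s,np.percentile(Q[g][:,1],[2,50,98]))
    # float
    F=(abs(P[...,0]-480)<60)&(abs(P[...,1]-270)<60)
    hd=F&(P[...,2]>35)&(P[...,2]<55);c=P[hd][:,:2].astype(np.float32);print("handle",len(c),cv2.minAreaRect(c),np.median(P[hd],0))
    hd=F&(P[...,2]>5)&(P[...,2]<55);c=P[hd][:,:2].astype(np.float32);print("all",len(c),cv2.minAreaRect(c))
    for nm,c in(("tin",(615,330)),("bottle",(600,-420)),("jar",(480,-420))):
        g=(abs(P[...,0]-c[0])<110)&(abs(P[...,1]-c[1])<70)&(P[...,2]>15)&(P[...,2]<240);print(nm,g.sum(),np.percentile(P[g],[2,50,98],axis=0).round().tolist() if g.any() else"")
E
```

```text
[-5.49662171e-02  5.87419942e+02 -1.54950734e+02] [[0.2, -0.8], [-0.4, 6.4], [0.6, -2.0], [-0.5, -1.3], [-0.2, -0.4], [-0.3, -2.6], [1.5, -1.4], [1.5, 0.7], [1.0, 1.7], [-0.6, 0.4], [0.7, 1.2], [0.1, -0.9], [-6.0, -5.2], [-6.3, -0.8], [0.5, -0.4]]
top lid z 19.81678415911591 [-1.41836692e-02  1.49581798e-02  1.90047201e+01]
grip 102 [-71.6833746   -4.25000526  40.14325209] [-12.04323945  11.06686901  60.8738965 ] [-40.06785682   1.48363587  54.11634369]
post 32 [-122.30205508  -30.90373039   31.75645821] [-102.77030785  -12.94682927   46.65361368] [-111.85119215  -21.95824734   41.9668965 ]
rail 1 [ 90.752564   111.40615192 122.68654426]
rail -1 [-116.26028453 -107.36065302  -91.06528142]
handle 140 ((481.717529296875, 269.44659423828125), (20.72608184814453, 73.30487823486328), 84.67811584472656) [481.9651853  269.35425329  41.96446929]
all 403 ((479.426025390625, 264.41302490234375), (99.99508666992188, 115.52510070800781), 89.23360443115234)
tin 776 [[515.0, 274.0, 22.0], [672.0, 341.0, 97.0], [716.0, 388.0, 104.0]]
bottle 602 [[491.0, -481.0, 20.0], [594.0, -451.0, 122.0], [631.0
[... 341 characters left out ...]
  34.09717199] [-105.80711562  -14.41150575   47.86833261] [-118.20883191  -24.13420983   42.7398071 ]
rail 1 [ 91.37766417 110.88089671 121.31194265]
rail -1 [-118.6597691  -109.21980951  -91.69852198]
handle 196 ((479.5182189941406, 273.4737548828125), (22.925939559936523, 73.3243179321289), 82.9989013671875) [479.88594043 275.31320133  41.37539125]
all 555 ((472.55120849609375, 279.6070861816406), (70.53954315185547, 95.808349609375), 89.51634216308594)
tin 1440 [[513.0, 279.0, 20.0], [673.0, 374.0, 96.0], [717.0, 399.0, 103.0]]
bottle 123 [[585.0, -472.0, 134.0], [602.0, -453.0, 167.0], [621.0, -444.0, 192.0]]
jar 296 [[420.0, -481.0, 17.0], [442.0, -419.0, 74.0], [584.0, -403.0, 141.0]]
```

Fit is good to a few mm. Next I'll compute the approach to the lid grip, with the tool square to the slope and closing along deck y.

```bash
cat >> h.py <<'E'
def D0(): return deck(*np.load("deck.npy"))
MODES={"lid":[[1,0,0],[0,-1,0],[0,0,-1]],"well":[[0,1,0],[1,0,0],[0,0,-1]]} # tool axes (rows) in deck coords
def where():
    s=read_state();D,o=D0();M=R.from_quat(s["ee_rot"]).as_matrix()
    print("t",round(s["clock"],2),"deck tcp",((np.array(s["position"])-o)@D).round(1),"tool z in deck",(M[:,2]@D).round(3),"tool x",(M[:,0]@D).round(3),"world",np.round(s["position"],1),"F deck",(np.array(s["contact_force"])@D).round(1),"w",round(float(s["gripper_width"]),1),"g",round(float(s["grasp_force"]),1),"j",np.round(s["joints"],2))
def go(p,mode="lid"):
    s=read_state();D,o=D0();M=R.from_quat(s["ee_rot"]).as_matrix()
    rel(np.array(p)@D.T+o, D@np.array(MODES[mode],float).T,s)
def rel(w,T,s=None):
    s=s or read_state();M=R.from_quat(s["ee_rot"]).as_matrix()
    print("shift m",((np.array(w)-s["position"])@M/1000).round(4),"rot",R.from_matrix(M.T@T).as_rotvec().round(4),"world",np.round(w,1))
E
python3 -c "
from h import *
where();go([-55,0,124]);go([-55,0,24])"
```

```text
t 0.1 deck tcp [-587.5 -430.4  432. ] tool z in deck [-0.498 -0.    -0.867] tool x [ 0.229  0.965 -0.132] world [197.5 592.4 230.3] F deck [ 0.2  0.9 -0.1] w 85.6 g 0.0 j [ 1.51  0.39  0.01 -0.   -1.19 -0.26]
shift m [0.5774 0.4798 0.0015] rot [-0.3393  0.4452  1.2724] world [593.4 -45.5 229.9]
shift m [0.5906 0.5279 0.0882] rot [-0.3393  0.4452  1.2724] world [590.7 -95.4 143.3]
```

```bash
python3 -m handwheel '[[0.058,0.048,-0.01,-0.034,0.045,0.127,1],[0.115,0.096,-0.02,-0.068,0.089,0.254,1],[0.173,0.144,-0.02,-0.102,0.134,0.382,1],[0.231,0.192,-0.02,-0.136,0.178,0.509,1],[0.289,0.240,-0.02,-0.170,0.223,0.636,1],[0.346,0.288,-0.02,-0.204,0.267,0.763,1],[0.404,0.336,-0.02,-0.238,0.312,0.891,1],[0.462,0.384,-0.02,-0.271,0.356,1.018,1],[0.520,0.432,-0.02,-0.305,0.401,1.145,1],[0.577,0.480,-0.02,-0.339,0.445,1.272,1]]'; python3 -c "
from h import *
where();go([-55,0,100])"
```

```text
clock: 1.35
position: [527.3, 61.1, 251.1]
ee_rot: [-0.663, 0.703, -0.178, -0.188]
contact_force: [1.2, 0.4, 0.2]
gripper_width: 85.5
grasp_force: 0.0
t 1.35 deck tcp [-133.4  -71.9  193.8] tool z in deck [-0.001 -0.    -1.   ] tool x [ 1.    -0.003 -0.001] world [527.3  61.1 251.1] F deck [-0.3  1.2  0.4] w 85.5 g 0.0 j [ 0.63  0.31 -0.3   0.41 -1.33 -0.86]
shift m [ 0.0782 -0.0722  0.0937] rot [ 0.0004  0.0007 -0.0031] world [592.8 -57.5 209.1]
```

```bash
python3 -m handwheel '[[0,0,0,0,0,0,1],[0,0,0,0,0,0,1]]'; python3 -c "
from h import *
where();go([-55,0,100])"
```

```text
clock: 1.6
position: [526.4, 62.6, 250.9]
ee_rot: [-0.664, 0.702, -0.177, -0.187]
contact_force: [-0.8, 0.2, 0.2]
gripper_width: 85.5
grasp_force: 0.0
t 1.6 deck tcp [-134.8  -72.9  194.3] tool z in deck [-0.002 -0.    -1.   ] tool x [ 1.     0.001 -0.002] world [526.4  62.6 250.9] F deck [-0.  -0.8  0.2] w 85.5 g 0.0 j [ 0.63  0.31 -0.3   0.41 -1.33 -0.86]
shift m [ 0.08   -0.0729  0.0941] rot [0.0002 0.002  0.0005] world [592.8 -57.5 209.1]
```

```bash
python3 -m handwheel '[[0.03,-0.028,0.02,0,0,0,1],[0.06,-0.056,0.04,0,0,0,1],[0.08,-0.073,0.06,0,0,0,1],[0.08,-0.073,0.074,0,0,0,1],[0.08,-0.073,0.074,0,0,0,1]]'; python3 - <<'E'
from h import *
where();s=read_state();p,d=get_image("wrist");cv2.imwrite("pics/w1.png",p);Q=(cloud("wrist",d,s)-D0()[1])@D0()[0]
g=(abs(Q[...,1])<25)&(abs(Q[...,0]+40)<45)&(Q[...,2]>46)&(Q[...,2]<65)&(d>0);print("grip",g.sum(),np.percentile(Q[g],[2,50,98],axis=0).round(1).tolist())
g=(abs(Q[...,1])<60)&(abs(Q[...,0]+112)<20)&(Q[...,2]>32)&(Q[...,2]<65)&(d>0);print("post",g.sum(),np.percentile(Q[g],[2,50,98],axis=0).round(1).tolist() if g.any() else 0)
l=(abs(abs(Q[...,1])-50)<35)&(abs(Q[...,0]-20)<40)&(abs(Q[...,2]-18)<15);print("lid z",np.median(Q[l][:,2]))
E
```

```text
clock: 2.22
position: [592.6, -46.5, 226.0]
ee_rot: [-0.665, 0.701, -0.177, -0.188]
contact_force: [-0.8, -0.5, -0.8]
gripper_width: 85.4
grasp_force: 0.0
t 2.23 deck tcp [-56.   -0.8 120.1] tool z in deck [-0.002 -0.001 -1.   ] tool x [ 1.     0.003 -0.002] world [592.6 -46.5 226. ] F deck [ 0.  -0.8 -1. ] w 85.4 g 0.0 j [ 0.4   0.39 -0.28  0.5  -1.2  -0.71]
grip 2206 [[-71.4, -6.8, 52.1], [-41.2, -0.1, 55.7], [-14.8, 6.4, 57.1]]
post 648 [[-124.6, -33.2, 36.4], [-114.5, -24.4, 41.7], [-106.7, -15.9, 43.0]]
lid z 19.990404265784925
```

View pics/w1.png

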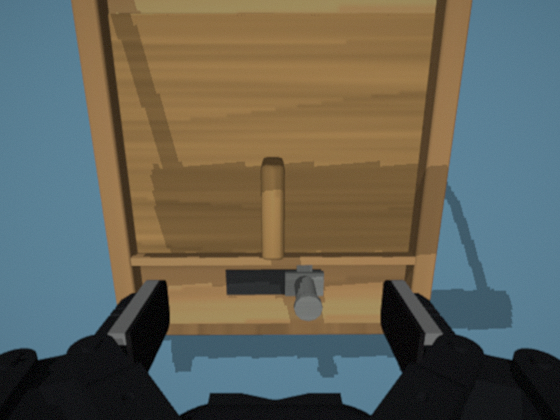

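The wrist view shows the grip at (273,207), centred between the jaws, and the post at (308,300). Both match the model within about 2 mm, so I'll descend and grip.

```bash
python3 -m handwheel '[[-0.001,0,0.04,0,0,0,1],[-0.001,0,0.075,0,0,0,1],[-0.001,0,0.094,0,0,0,1],[-0.001,0,0.094,0,0,0,1],[-0.001,0,0.094,0,0,0,-1],[-0.001,0,0.094,0,0,0,-1],[-0.001,0,0.094,0,0,0,-1],[-0.001,0,0.094,0,0,0,-1],[-0.001,0,0.094,0,0,0,-1],[-0.001,0,0.094,0,0,0,-1]]'; python3 -c "
from h import *
where()"
```

```text
clock: 3.52
position: [591.4, -92.8, 145.5]
ee_rot: [-0.665, 0.701, -0.178, -0.187]
contact_force: [-2.9, 3.9, 2.3]
gripper_width: 13.3
grasp_force: 59.2
t 3.52 deck tcp [-56.2   0.6  27.2] tool z in deck [-0.002  0.001 -1.   ] tool x [ 1.     0.001 -0.002] world [591.4 -92.8 145.5] F deck [-2.1 -3.1  3.8] w 13.3 g 59.2 j [ 0.31  0.45 -0.42  0.59 -0.99 -0.77]
```

Gripped. Trying the lid with the catch untouched.

```bash
python3 -m handwheel '[[0.002,0,0,0,0,0,-1],[0.004,0,0,0,0,0,-1],[0.005,0,0,0,0,0,-1],[0.006,0,0,0,0,0,-1],[0.007,0,0,0,0,0,-1],[0.008,0,0,0,0,0,-1],[0.008,0,0,0,0,0,-1]]'; python3 -c "
from h import *
where()"
```

```text
clock: 4.4
position: [591.2, -99.1, 149.1]
ee_rot: [-0.665, 0.701, -0.177, -0.186]
contact_force: [-3.5, 6.3, 2.9]
gripper_width: 13.4
grasp_force: 59.5
t 4.4 deck tcp [-49.    0.7  27.2] tool z in deck [-0.003  0.002 -1.   ] tool x [ 1.     0.001 -0.003] world [591.2 -99.1 149.1] F deck [-3.8 -3.8  5.6] w 13.4 g 59.5 j [ 0.3   0.45 -0.42  0.59 -0.99 -0.76]
```

```bash
python3 -m handwheel '[[0.001,0,0,0,0,0,-1],[0.002,0,0,0,0,0,-1],[0.003,0,0,0,0,0,-1],[0.004,0,0,0,0,0,-1],[0.004,0,0,0,0,0,-1]]'; python3 -c "
from h import *
where()"
```

```text
clock: 5.03
position: [591.0, -102.5, 151.1]
ee_rot: [-0.665, 0.701, -0.177, -0.186]
contact_force: [-2.9, 6.5, 3.0]
gripper_width: 13.0
grasp_force: 59.5
t 5.03 deck tcp [-45.    0.7  27.2] tool z in deck [-0.003  0.002 -1.   ] tool x [ 1.     0.001 -0.003] world [ 591.  -102.5  151.1] F deck [-4.  -3.3  5.7] w 13.0 g 59.5 j [ 0.3   0.44 -0.42  0.59 -0.99 -0.75]
```

The lid has moved 11 mm at about 4 N, past the 6 mm play, so it isn't held. I'll keep sliding.

```bash
python3 -m handwheel '[[0.008,0,0,0,0,0,-1],[0.018,0,0,0,0,0,-1],[0.028,0,0,0,0,0,-1],[0.038,0,0,0,0,0,-1],[0.048,0,0,0,0,0,-1],[0.058,0,0,0,0,0,-1],[0.068,0,0,0,0,0,-1],[0.078,0,0,0,0,0,-1],[0.086,0,0,0,0,0,-1],[0.086,0,0,0,0,0,-1]]'; python3 -c "
from h import *
where()"
```

```text
clock: 6.28
position: [587.2, -177.9, 194.6]
ee_rot: [-0.664, 0.701, -0.178, -0.186]
contact_force: [-1.1, 3.2, 4.9]
gripper_width: 13.0
grasp_force: 59.5
t 6.28 deck tcp [42.2  1.1 27.2] tool z in deck [-0.002  0.002 -1.   ] tool x [ 1.     0.    -0.002] world [ 587.2 -177.9  194.6] F deck [-0.2 -1.3  5.8] w 13.0 g 59.5 j [ 0.17  0.39 -0.38  0.61 -1.01 -0.61]
```

```bash
python3 -m handwheel '[[0.008,0,0,0,0,0,-1],[0.016,0,0,0,0,0,-1],[0.024,0,0,0,0,0,-1],[0.030,0,0,0,0,0,-1],[0.034,0,0,0,0,0,-1],[0.036,0,0,0,0,0,-1],[0.037,0,0,0,0,0,-1],[0.038,0,0,0,0,0,-1],[0.038,0,0,0,0,0,-1]]'; python3 -c "
from h import *
where()"
```

```text
clock: 7.4
position: [585.7, -209.6, 213.0]
ee_rot: [-0.665, 0.701, -0.178, -0.186]
contact_force: [-1.9, 8.3, 4.2]
gripper_width: 13.3
grasp_force: 59.8
t 7.4 deck tcp [78.9  1.3 27.2] tool z in deck [-0.003  0.003 -1.   ] tool x [ 1.     0.001 -0.003] world [ 585.7 -209.6  213. ] F deck [-5.  -2.4  7.8] w 13.3 g 59.8 j [ 0.12  0.38 -0.36  0.61 -1.02 -0.55]
```

```bash
python3 -m handwheel '[[0.001,0,0,0,0,0,-1],[0.002,0,0,0,0,0,-1],[0.003,0,0,0,0,0,-1],[0.003,0,0,0,0,0,-1]]'; python3 -c "
from h import *
where()"
```

```text
clock: 7.9
position: [585.7, -209.8, 213.0]
ee_rot: [-0.666, 0.701, -0.177, -0.185]
contact_force: [-3.3, 21.0, 2.7]
gripper_width: 12.9
grasp_force: 60.6
t 7.9 deck tcp [79.   1.3 27.1] tool z in deck [-0.007  0.004 -1.   ] tool x [ 1.     0.003 -0.007] world [ 585.7 -209.8  213. ] F deck [-16.6  -4.4  12.7] w 12.9 g 60.6 j [ 0.12  0.37 -0.36  0.61 -1.02 -0.54]
```

It's at the end stop. Relax, open and back out.

```bash
python3 -m handwheel '[[-0.003,0,0,0,0,0,-1],[-0.003,0,0,0,0,0,1],[-0.003,0,0,0,0,0,1],[-0.003,0,0,0,0,0,1],[-0.003,0,-0.01,0,0,0,1],[-0.005,0,-0.04,0,0,0,1],[-0.03,0,-0.06,0,0,0,1],[-0.08,0,-0.09,0,0,0,1],[-0.13,0,-0.12,0,0,0,1],[-0.13,0,-0.12,0,0,0,1]]'; python3 - <<'E'
from h import *
where();s=read_state();p,d=get_image("wrist");cv2.imwrite("pics/w2.png",p);Q=(cloud("wrist",d,s)-D0()[1])@D0()[0]
g=(abs(Q[...,1])<20)&(abs(Q[...,0]-95)<60)&(Q[...,2]>46)&(Q[...,2]<65)&(d>0);print("grip",g.sum(),np.percentile(Q[g],[2,50,98],axis=0).round(1).tolist())
f=(abs(Q[...,1])<80)&(abs(Q[...,0]-5)<35)&(d>0);print("floor",np.percentile(Q[f],[5,50,95],axis=0).round(1).tolist())
# float pose from handle, static cams: ray/plane means
Rf=R.from_euler("z",-6,degrees=True).as_matrix()
T=np.array([[np.cos(-.105),np.sin(-.105),0],[np.sin(-.105),-np.cos(-.105),0],[0,0,-1]]).T
rel([480.5,271.5,180],T)
E
```

```text
clock: 9.15
position: [595.4, -37.3, 254.3]
ee_rot: [-0.666, 0.7, -0.178, -0.186]
contact_force: [-0.7, -0.7, 0.1]
gripper_width: 85.5
grasp_force: 0.0
t 9.15 deck tcp [-50.    1.5 149.3] tool z in deck [-0.003  0.005 -1.   ] tool x [ 1.     0.004 -0.003] world [595.4 -37.3 254.3] F deck [ 0.7 -0.7 -0.3] w 85.5 g 0.0 j [ 0.41  0.37 -0.23  0.49 -1.26 -0.68]
grip 1008 [[60.5, -6.2, 49.8], [70.8, 0.3, 55.6], [81.3, 7.2, 57.4]]
floor [[-26.2, -72.0, -49.2], [6.7, -0.4, -48.0], [36.9, 72.0, -46.7]]
shift m [-0.3007  0.1299 -0.0874] rot [ 0.3935 -0.417  -1.4799] world [480.5 271.5 180. ]
```

View pics/w2.png

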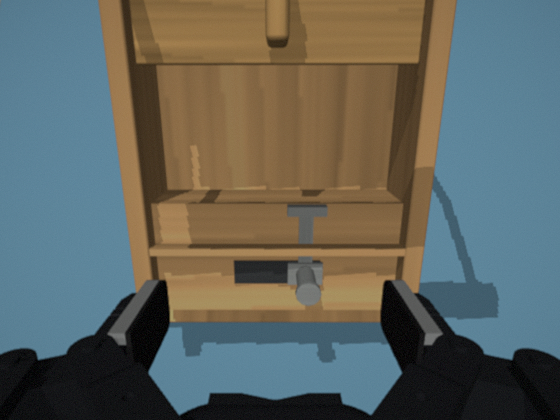

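The lid is fully up and the compartment is clear (floor around (275,125)), with the post still at (308,290). Going to the float.

```bash
python3 -m handwheel '[[-0.03,0.013,-0.009,0.039,-0.042,-0.148,1],[-0.06,0.026,-0.018,0.079,-0.083,-0.296,1],[-0.09,0.039,-0.026,0.118,-0.125,-0.444,1],[-0.12,0.052,-0.035,0.157,-0.167,-0.592,1],[-0.15,0.065,-0.044,0.197,-0.209,-0.740,1],[-0.18,0.078,-0.053,0.236,-0.25,-0.888,1],[-0.21,0.091,-0.061,0.275,-0.292,-1.036,1],[-0.24,0.104,-0.07,0.315,-0.334,-1.184,1],[-0.27,0.117,-0.079,0.354,-0.375,-1.332,1],[-0.301,0.13,-0.087,0.394,-0.417,-1.48,1]]';python3 -m handwheel '[[0,0,0,0,0,0,1],[0,0,0,0,0,0,1]]'; python3 - <<'E'
from h import *
where();s=read_state();p,d=get_image("wrist");cv2.imwrite("pics/w3.png",p);P=cloud("wrist",d,s)
g=(abs(P[...,0]-480)<60)&(abs(P[...,1]-271)<50)&(P[...,2]>36)&(P[...,2]<50)&(d>0);c=P[g][:,:2].astype(np.float32);print("handle",len(c),cv2.minAreaRect(c),np.median(P[g],0))
E
```

```text
clock: 10.45
position: [480.6, 269.6, 179.4]
ee_rot: [0.999, -0.052, -0.001, -0.001]
contact_force: [0.2, -0.0, 0.5]
gripper_width: 85.5
grasp_force: 0.0
clock: 10.7
position: [481.1, 268.6, 179.3]
ee_rot: [0.998, -0.055, -0.0, 0.0]
contact_force: [-0.1, 0.2, 0.0]
gripper_width: 85.6
grasp_force: 0.0
t 10.7 deck tcp [-346.6 -129.5  233.9] tool z in deck [-0.499 -0.    -0.866] tool x [ 0.048  0.998 -0.028] world [481.1 268.6 179.3] F deck [-0.2 -0.1  0.1] w 85.6 g 0.0 j [ 0.8   0.3  -0.25  0.   -1.02  0.66]
handle 2217 ((477.778076171875, 271.6488952636719), (19.783519744873047, 73.76127624511719), 84.0783462524414) [480.68756228 271.17040711  42.43333222]
```

View pics/w3.png

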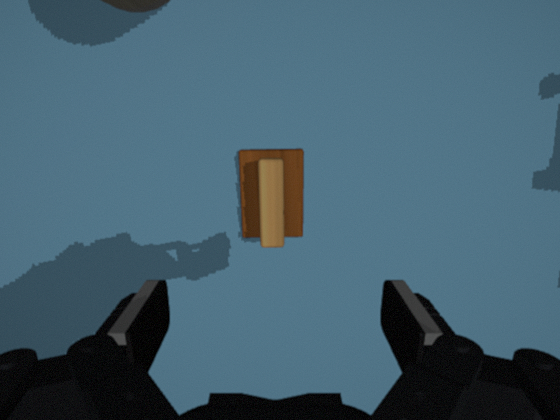

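The wrist view shows the float at (271,195), its handle aligned with the jaws and centred at world (479,271). Descending to grip it.

```bash
python3 -m handwheel '[[-0.002,-0.0025,0.05,0,0,0,1],[-0.002,-0.0025,0.1,0,0,0,1],[-0.002,-0.0025,0.14,0,0,0,1],[-0.002,-0.0025,0.16,0,0,0,1],[-0.002,-0.0025,0.16,0,0,0,1],[-0.002,-0.0025,0.16,0,0,0,-1],[-0.002,-0.0025,0.16,0,0,0,-1],[-0.002,-0.0025,0.16,0,0,0,-1],[-0.002,-0.0025,0.16,0,0,0,-1],[-0.002,-0.0025,0.16,0,0,0,-1]]'; python3 -c "
from h import *
where()"
```

```text
clock: 12.0
position: [479.4, 272.8, 19.9]
ee_rot: [0.999, -0.054, 0.0, -0.0]
contact_force: [-1.8, 0.5, 6.0]
gripper_width: 18.8
grasp_force: 59.5
t 12.0 deck tcp [-429.8 -131.4   97.9] tool z in deck [-0.501  0.001 -0.866] tool x [ 0.046  0.999 -0.026] world [479.4 272.8  19.9] F deck [ 2.7 -1.8  5.4] w 18.8 g 59.5 j [ 0.81  0.51 -0.42  0.   -0.64  0.65]
```

```bash
python3 -m handwheel '[[0,0,-0.03,0,0,0,-1],[0,0,-0.08,0,0,0,-1],[0,0,-0.14,0,0,0,-1],[0,0,-0.20,0,0,0,-1],[0,0,-0.24,0,0,0,-1],[0,0,-0.24,0,0,0,-1]]'; python3 -c "
from h import *
where();go([3,0,110],'well');go([3,0,-31],'well')"
```

```text
clock: 12.75
position: [480.1, 273.4, 262.4]
ee_rot: [0.999, -0.054, 0.002, -0.003]
contact_force: [0.3, 0.7, -2.1]
gripper_width: 19.1
grasp_force: 59.1
t 12.75 deck tcp [-309.1 -130.7  308.2] tool z in deck [-0.505  0.005 -0.863] tool x [ 0.048  0.999 -0.023] world [480.1 273.4 262.4] F deck [-1.7  0.3 -1.4] w 19.1 g 59.1 j [ 0.81  0.24 -0.13  0.   -1.2   0.65]
shift m [0.15   0.3621 0.0142] rot [-0.5289  0.0095 -0.0529] world [ 590.3 -102.6  246.8]
shift m [0.1532 0.4332 0.136 ] rot [-0.5289  0.0095 -0.0529] world [ 586.4 -173.   124.7]
```

```bash
python3 -m handwheel '[[0.01,0.025,0,-0.05,0,-0.005,-1],[0.03,0.07,0,-0.11,0,-0.01,-1],[0.05,0.12,0.0,-0.18,0,-0.02,-1],[0.07,0.17,0.0,-0.25,0,-0.025,-1],[0.09,0.22,0.0,-0.32,0.005,-0.03,-1],[0.11,0.27,0.0,-0.40,0.005,-0.04,-1],[0.13,0.315,0.01,-0.46,0.01,-0.05,-1],[0.145,0.345,0.014,-0.51,0.01,-0.053,-1],[0.15,0.362,0.014,-0.529,0.01,-0.053,-1],[0.15,0.362,0.014,-0.529,0.01,-0.053,-1]]'; python3 -m handwheel '[[0,0,0,0,0,0,-1]]'; python3 - <<'E'
from h import *
where();go([3,0,-28],'well')
p,d=get_image("side");P=(cloud("side",d)-D0()[1])@D0()[0]
cv2.imwrite("pics/s4.png",cv2.resize(p[100:300,170:340],None,fx=3,fy=3))
E
```

```text
clock: 14.0
position: [588.4, -104.7, 243.7]
ee_rot: [0.965, -0.026, -0.011, 0.262]
contact_force: [0.2, 0.4, -1.1]
gripper_width: 18.8
grasp_force: 59.0
clock: 14.12
position: [589.2, -103.1, 245.2]
ee_rot: [0.965, -0.026, -0.009, 0.261]
contact_force: [-0.4, 0.2, -1.5]
gripper_width: 19.0
grasp_force: 59.0
t 14.12 deck tcp [  2.6  -1.1 108.4] tool z in deck [ 0.005 -0.003 -1.   ] tool x [-0.003  1.    -0.003] world [ 589.2 -103.1  245.2] F deck [-0.9 -0.4 -1.2] w 19.0 g 59.0 j [ 0.31  0.36 -0.28  0.53 -1.19  0.94]
shift m [ 0.0015 -0.0003  0.1364] rot [0.0051 0.0033 0.0028] world [ 586.5 -171.5  127.3]
```

View pics/s4.png

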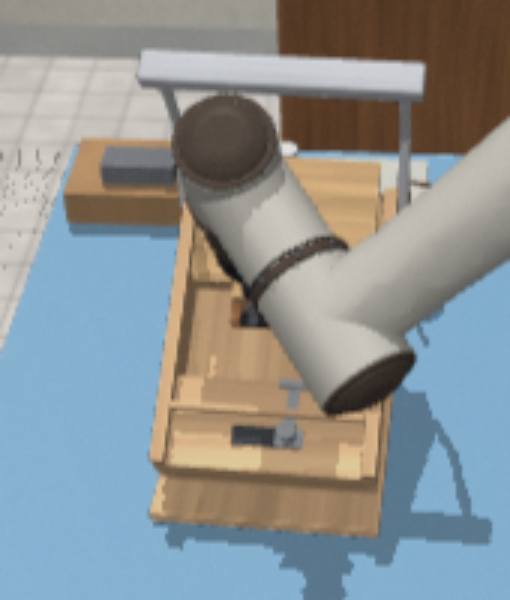

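The side crop shows the float (240,310) held over the compartment, with the arm clear of the lamp. I'll lower it in steps.

```bash
python3 -m handwheel '[[0.001,0,0.03,0.005,0.003,0.003,-1],[0.001,0,0.06,0.005,0.003,0.003,-1],[0.001,0,0.08,0.005,0.003,0.003,-1],[0.001,0,0.1,0.005,0.003,0.003,-1],[0.001,0,0.11,0.005,0.003,0.003,-1],[0.001,0,0.12,0.005,0.003,0.003,-1],[0.001,0,0.127,0.005,0.003,0.003,-1],[0.001,0,0.127,0.005,0.003,0.003,-1]]'; python3 -c "
from h import *
where()"
```

```text
clock: 15.18
position: [586.0, -167.8, 135.2]
ee_rot: [0.965, -0.027, -0.008, 0.259]
contact_force: [0.2, 0.4, -1.4]
gripper_width: 18.6
grasp_force: 59.0
t 15.18 deck tcp [  3.8  -0.7 -19.3] tool z in deck [ 0.001 -0.001 -1.   ] tool x [ 0.001  1.    -0.001] world [ 586.  -167.8  135.2] F deck [-1.   0.1 -1. ] w 18.6 g 59.0 j [ 0.18  0.45 -0.47  0.67 -0.91  0.85]
```

Underside is at about -39, with the floor at about -48. Continue gently to contact.

```bash
python3 -m handwheel '[[0,0,0.002,0,0,0,-1],[0,0,0.004,0,0,0,-1],[0,0,0.006,0,0,0,-1],[0,0,0.0075,0,0,0,-1],[0,0,0.0075,0,0,0,-1]]'; python3 -c "
from h import *
where()"
```

```text
clock: 15.8
position: [588.5, -169.2, 130.0]
ee_rot: [0.966, -0.025, -0.005, 0.258]
contact_force: [0.1, 10.1, 1.0]
gripper_width: 18.8
grasp_force: 58.9
t 15.8 deck tcp [  2.3   1.8 -24.5] tool z in deck [-0.001  0.006 -1.   ] tool x [-0.001  1.     0.006] world [ 588.5 -169.2  130. ] F deck [-8.2 -0.4  5.9] w 18.8 g 58.9 j [ 0.18  0.46 -0.47  0.68 -0.89  0.84]
```

The tool was deflected in y at low wrist force, so a link may be touching something. Checking.

```bash
python3 - <<'E'
from h import *
p,d=get_image("side");a=cv2.resize(p[110:290,180:340],None,fx=2.5,fy=2.5)
t,d2=get_image("top");b=cv2.resize(t[130:310,230:390],None,fx=2.5,fy=2.5)
w,_=get_image("wrist");w=cv2.resize(w,(400,300))
cv2.imwrite("pics/c5.png",np.hstack([a,b]));cv2.imwrite("pics/w5.png",w)
where()
for n,dd in(("side",d),("top",d2)):
    Q=(cloud(n,dd)-D0()[1])@D0()[0]
    g=(dd>0)&(Q[...,2]>22)&(Q[...,2]<75)&(abs(Q[...,0])<160)&(abs(Q[...,1])<200)
    nl,L,S,C=cv2.connectedComponentsWithStats(g.astype(np.uint8))
    for i in range(1,nl):
        if S[i,4]>15:print(n,S[i],Q[L==i].min(0).round(),Q[L==i].max(0).round())
E
```

```text
t 15.95 deck tcp [  2.2   1.9 -24.5] tool z in deck [-0.001  0.005 -1.   ] tool x [-0.001  1.     0.005] world [ 588.5 -169.2  129.9] F deck [-6.4 -0.6  5.4] w 18.7 g 58.9 j [ 0.18  0.46 -0.47  0.68 -0.89  0.84]
side [275 175  11  10  23] [ 91. -67.  22.] [122. -31.  28.]
side [254 214  10  10  51] [-63. -11.  24.] [-18.  14.  75.]
side [262 240   7   7  34] [-128.  -32.   24.] [-108.  -14.   47.]
top [303 190  41  13 278] [ 10. -15.  22.] [125.  23.  75.]
top [267 205   7   7  37] [-122.  -31.   22.] [-103.  -12.   49.]
```

View pics/c5.png

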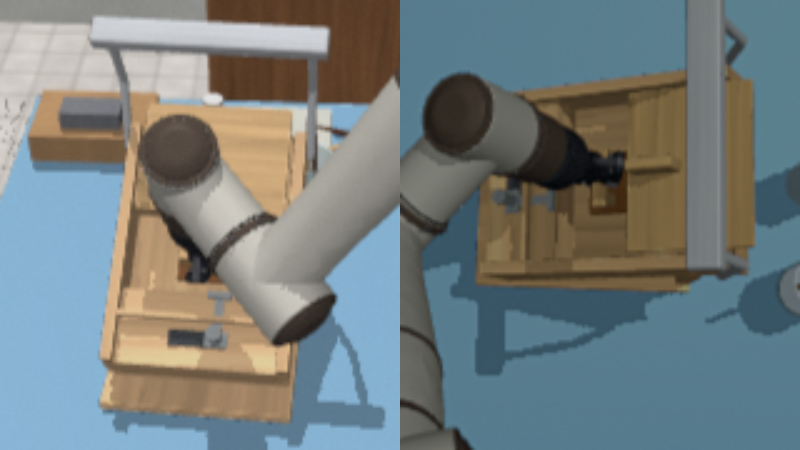

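View pics/w5.png

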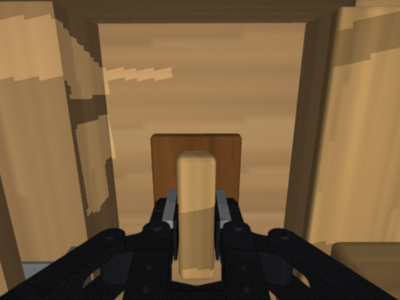

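No link is near the case in either view (left: arm clear of rails; right: fingers at (605,170) beside the lid grip at (655,163)). The wrist view shows the float base at (196,170), square in the compartment. I'll measure the gap and tilt from wrist depth.

```bash
cat > gap.py <<'E'
from h import *
s=read_state();p,d=get_image("wrist");Q=(cloud("wrist",d,s)-D0()[1])@D0()[0]
hsv=cv2.cvtColor(p,cv2.COLOR_BGR2HSV);ok=(d>0)
fl=ok&(Q[...,1]>55)&(Q[...,1]<95)&(abs(Q[...,0]-8)<45)&(abs(Q[...,2]+48)<12)
bs=ok&(Q[...,1]>0)&(Q[...,1]<39)&(abs(Q[...,0]-3)<35)&(abs(Q[...,2]+36)<9)&(hsv[...,1]>120)
for n,m in(("floor",fl),("base",bs)):
    q=Q[m]
    for k in range(4):
        c=np.linalg.lstsq(np.c_[q[:,:2],np.ones(len(q))],q[:,2],rcond=None)[0];e=q[:,2]-np.c_[q[:,:2],np.ones(len(q))]@c;q=q[abs(e)<3]
    print(n,len(q),"slope",c.round(3),"median",np.median(q,0).round(1),np.percentile(q,[2,98],axis=0).round(0).tolist())
where()
E
python3 gap.py
```

```text
floor 19606 slope [ 0.0000e+00  2.0000e-03 -4.7991e+01] median [  8.   76.2 -47.8] [[-35.0, 56.0, -49.0], [51.0, 94.0, -46.0]]
base 6398 slope [ 0.000e+00  6.000e-03 -3.492e+01] median [  1.9  25.5 -34.8] [[-25.0, 2.0, -36.0], [29.0, 39.0, -33.0]]
t 16.0 deck tcp [  2.3   1.8 -24.5] tool z in deck [-0.001  0.005 -1.   ] tool x [-0.001  1.     0.005] world [ 588.5 -169.3  129.9] F deck [-7.2 -0.4  5.3] w 19.0 g 58.9 j [ 0.18  0.46 -0.47  0.68 -0.89  0.84]
```

The base is parallel but 3 mm above the floor, and the reaction points down-slope: the gripper linkage is touching the lid grip. I'll raise slightly, shift 12 mm down-slope and lower again.

```bash
python3 -m handwheel '[[0,0,-0.004,0,0,0,-1],[0,-0.004,-0.005,0,0,0,-1],[-0.001,-0.009,-0.005,0,0,0,-1],[-0.001,-0.012,-0.005,0,0,0,-1],[-0.001,-0.012,-0.003,0,0,0,-1],[-0.001,-0.012,-0.001,0,0,0,-1],[-0.001,-0.012,0.0,0,0,0,-1],[-0.001,-0.012,0.0,0,0,0,-1]]'; python3 gap.py
```

```text
clock: 17.0
position: [585.4, -161.2, 122.8]
ee_rot: [0.965, -0.027, -0.008, 0.259]
contact_force: [0.6, -0.2, -1.3]
gripper_width: 19.0
grasp_force: 59.1
floor 20799 slope [ 1.000e-03  2.000e-03 -4.797e+01] median [  8.1  76.2 -47.8] [[-35.0, 56.0, -49.0], [51.0, 94.0, -46.0]]
base 6058 slope [-1.0000e-03 -1.2000e-02 -3.7005e+01] median [ -1.4  25.5 -37.2] [[-31.0, 2.0, -39.0], [19.0, 37.0, -36.0]]
t 17.05 deck tcp [ -8.2  -1.6 -26.6] tool z in deck [ 0.001 -0.001 -1.   ] tool x [ 0.001  1.    -0.001] world [ 585.5 -161.1  122.9] F deck [-0.9  0.4 -2.2] w 18.8 g 59.1 j [ 0.19  0.47 -0.48  0.68 -0.89  0.82]
```

Now free with no side force, about 0.7 mm above the floor. Lower 2 mm more, check, then open partly.

```bash
python3 -m handwheel '[[0,0,0.001,0,0,0,-1],[0,0,0.0015,0,0,0,-1],[0,0,0.0015,0,0,0,-1]]' && python3 -m handwheel '[[0,0,0,0,0,0,-0.35],[0,0,0,0,0,0,-0.3],[0,0,0,0,0,0,-0.3],[0,0,0,0,0,0,-0.3]]'; python3 gap.py
```

```text
clock: 17.42
position: [585.6, -161.6, 122.0]
ee_rot: [0.965, -0.027, -0.007, 0.259]
contact_force: [-2.1, 2.0, 1.2]
gripper_width: 18.5
grasp_force: 59.6
clock: 17.92
position: [585.5, -161.8, 121.5]
ee_rot: [0.965, -0.027, -0.008, 0.259]
contact_force: [0.2, 0.6, 0.3]
gripper_width: 29.9
grasp_force: 0.0
floor 21109 slope [ 1.0000e-03  2.0000e-03 -4.7945e+01] median [  7.9  76.3 -47.8] [[-35.0, 56.0, -49.0], [51.0, 94.0, -46.0]]
base 5212 slope [-2.0000e-03 -8.0000e-03 -3.7867e+01] median [ -0.4  26.7 -38. ] [[-31.0, 2.0, -40.0], [14.0, 37.0, -37.0]]
t 17.98 deck tcp [ -8.2  -1.5 -28.1] tool z in deck [ 0.001 -0.001 -1.   ] tool x [ 0.001  1.    -0.001] world [ 585.5 -161.8  121.5] F deck [-0.1  0.3  0.2] w 30.0 g 0.0 j [ 0.19  0.47 -0.48  0.68 -0.88  0.82]
```

Released and flat on the floor. Retreat along the tool axis, then check.

```bash
python3 -m handwheel '[[0,0,-0.01,0,0,0,-0.3],[0,0,-0.03,0,0,0,-0.3],[0,0,-0.06,0,0,0,-0.3],[0,0,-0.1,0,0,0,-0.3],[0,0,-0.14,0,0,0,-0.3],[0,0,-0.17,0,0,0,-0.3],[0,0,-0.17,0,0,0,-0.3],[0,0,-0.17,0,0,0,-0.3]]'; python3 gap.py; python3 - <<'E'
from h import *
s=read_state();p,d=get_image("wrist");Q=(cloud("wrist",d,s)-D0()[1])@D0()[0]
g=(d>0)&(abs(Q[...,1])<60)&(abs(Q[...,0])<47)&(abs(Q[...,2]+11)<9);print("handle",np.percentile(Q[g],[2,50,98],axis=0).round(1).tolist())
g=(abs(Q[...,1])<20)&(abs(Q[...,0]-95)<60)&(Q[...,2]>48)&(Q[...,2]<62)&(d>0);print("grip",g.sum(),np.percentile(Q[g],[2,50,98],axis=0).round(1).tolist())
P,dt=get_image("top");Q=(cloud("top",dt)-D0()[1])@D0()[0]
g=(abs(Q[...,1])<20)&(abs(Q[...,0]-95)<60)&(Q[...,2]>46)&(Q[...,2]<62)&(dt>0);print("grip top cam",g.sum(),np.percentile(Q[g],[2,50,98],axis=0).round(1).tolist() if g.any() else 0)
E
```

```text
clock: 18.98
position: [589.7, -76.8, 268.1]
ee_rot: [0.966, -0.027, -0.008, 0.259]
contact_force: [-0.3, 0.1, 0.3]
gripper_width: 30.2
grasp_force: 0.0
floor 4962 slope [ 0.0000e+00  2.0000e-03 -4.7922e+01] median [  8.1  75.7 -47.8] [[-35.0, 56.0, -49.0], [51.0, 94.0, -46.0]]
base 980 slope [ 4.0000e-03 -9.0000e-03 -3.7768e+01] median [ -9.   21.7 -38. ] [[-30.0, 1.0, -40.0], [1.0, 36.0, -37.0]]
t 19.02 deck tcp [ -8.5  -2.2 140.8] tool z in deck [ 0.001 -0.003 -1.   ] tool x [-0.     1.    -0.003] world [589.5 -77.2 267.7] F deck [-0.  -0.2  0.6] w 30.1 g 0.0 j [ 0.35  0.35 -0.23  0.5  -1.26  0.94]
handle [[-35.8, -37.2, -8.4], [-26.1, -0.2, -5.2], [-16.5, 33.2, -3.6]]
grip 2038 [[61.0, -5.9, 48.8], [89.2, 1.9, 55.7], [117.9, 7.4, 57.3]]
grip top cam 100 [[63.1, -3.0, 48.8], [94.2, 3.0, 55.2], [121.0, 10.4, 59.2]]
```

Lid travel measures about 132–134 mm. The float slid down against the low wall (x about -24, inside the limits) and lies flat there. The robot is clear, so I'm handing in.

```bash
python3 -c "
from bench import *
print(job_done())"
```

```text
the job is handed in; nothing more can be done
None
```

The job is handed in, with no verdict returned: the lid was free on the first try (catch not moved) and is fully up (about 133 mm measured), and the float was lowered in and released, then slid down to the low wall, where it lies flat, handle up; the arm never went near the tin, bottle or jar.

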